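# Press a stone top plate level on a display stand and set the green crystal on it

## Task

Lay the blue stone plate between the raised corner guides of the black display stand and press it down on its orange studs until it is fully home and level, flush with the guides. Then stand the green crystal tower upright on the middle of the plate. Do not tip over the green tower or any of the other three towers.

Things in the scene. Friction and masses are not known exactly. Their poses are not given: they have to be found in the camera images.
- stand: black display stand fixed to the table, 196 (x) x 104 (y) mm, 45 mm high to its flat bed; origin: centre of its underside. Grey guides 12 mm tall rise from the bed round a 152 x 70 mm space: a bar across each end and a return at each corner along the long sides (48 to 76 mm from the middle). Between the returns the long sides are open, so fingers holding the plate across its middle pass.
- bed (a point): centre of the stand's bed, on which the plate rests when home: 45 mm above the table, axes as the stand's. Four orange round studs (16 mm diameter) rise from the bed at x = +-56 mm, y = +-19 mm, each 4 to 8 mm proud at the start. A stud slides down when pressed with about 4 N, has no spring and stays where pushed; it can go fully below the bed. The weight of the plate alone does not push them in.
- plate: blue polished stone plate, 140 (its x) x 62 (its y) x 12 mm (z), 0.27 kg, lying loose on the table. Origin at the centre of its underside. Its two ends are alike; it is laid with the same face up as it lies. When home, its underside lies on the bed and its top is level with the guides' tops, 57 mm above the table.
- green_tower: green polished six-sided crystal tower, upright on the table among three others: 44 mm across flats (51 across corners), 120 mm tall, the lowest 98 mm straight, the rest a point; about 0.42 kg. Origin: centre of its underside, z along the tower. Two upright edges lie on its +x and -x sides, so pairs of flats face its y axis and the directions 60 degrees either side of it.
- red_tower: red-orange six-sided crystal tower, same shape and size as the green one, standing upright; a bystander. Origin at the centre of its underside, z along the tower.
- black_tower: black six-sided crystal tower, same shape and size as the green one, standing upright; a bystander. Origin at the centre of its underside, z along the tower.
- violet_tower: violet six-sided crystal tower, same shape and size as the green one, standing upright; a bystander. Origin at the centre of its underside, z along the tower.

How it is judged:
By the outcome, as a careful person would: the job done as asked, in the order asked, and still so for the second after the job is handed in, with the robot touching nothing.
It also fails if it takes over 67 s, if anything falls off the work surface, if the arm or the gripper's body presses on something with over 40 N, if the wrist force passes 120 N, or if a joint passes its speed limit or range.

## Robot

A 6-joint arm with a two-finger parallel gripper is mounted at the origin on the work surface. World frame = base frame: x ahead of the robot, y to its left, z up, the work surface at z = 0. Lengths are in m, angles in rad, forces in N, time in s.
With the tool pointing down it reaches from about 0.3 to 0.95 m from the base axis. Payload 3.1 kg.
Tool frame: the origin (TCP) lies on the centre line of the jaws, within the pads' length; the fingertips stand 22 mm ahead of it and the grasp point (between the pads) lies 3 mm ahead of it; z points along the fingers, y is the line along which they close (so a half turn about z gives the same grasp; the last joint's range is limited). The gripper opens to 85 mm and grips with 20 to 120 N. Pads are 22 mm wide; open, the fingers measure 114 mm over their backs; the gripper's body (76 mm by 85 mm) begins 54 mm behind the grasp point. The pads swing forward as they close: fully open they stand 13 mm farther back than shut.
Start: joints at [1.127, 0.308, 1.634, -0, 1.2, -0.07], TCP at [0.228, 0.582, 0.253] pointing down, gripper open.
Joint ranges: [-3.06, 3.06], [-0.79, 1.96], [0.05, 2.63], [-1.19, 4.34], [0.05, 2.64], [-2.94, 2.94]. Speed limits (rad/s): [2.79, 2.79, 3.14, 3.14, 3.14, 3.14].

## Interface

Orientations are given as a 3x3 rotation matrix whose columns are the frame's x, y, z axes.
In Python, from workcell import robot, probe_bus, capture gives the robot as it stands (robot), with the cameras as plain functions and the readings (probe_bus).
- The arm moves only by the shell command python3 drive.py FILE [FORCE], which reads ROWS from the file FILE. ROWS is a JSON list of rows, 1 to 5 of them, each an object with the fields x, y, z (the shift in normalised numbers (1 is 0.5 m)), turn (a turn about the tool's z in normalised numbers (1 is pi rad)), finger_gap (the finger opening in m); a field left out counts as zero (the opening has to be given); each row is the pose to reach, as a shift and turn from the pose commanded when the command began, along the tool's axes at that moment; what a row does not reach only later rows make up. A row lasts 1/8 s, in which the tool goes at most 0.0625 m and 0.188 rad, less where a joint would pass 70% of its speed; a pose out of reach is approached as far as the arm can. The fingers move at their own pace and stop on an object; FORCE is the grip in N (left out, the last holds). Time passes only in rows, so rows that do not move let the fingers close. It prints the time, the measured TCP pose, the force, the opening and the grip force at its end. Shift and turn numbers lie between -1 and 1, and a call with a number outside is refused. Input that does not fit is refused with a message, and nothing moves.
- probe_bus.sense(): the state, without advancing time (a new reading comes with each control period).
- capture(name): name is "side" or "top" or "wrist"; returns a dict with "frame" (420x560x3 uint8, red, green, blue), "fov_y" (degrees; the focal length in pixels is half the picture's height over the tangent of half this angle, whatever the lens; pixels are square), "cx", "cy" (the principal point, pixels), "R" (3x3) and "t" (3): a world point X has camera coordinates R X + t; the wrist camera has in their place "tool_from_camera" (4x4, takes a point from camera to tool coordinates, whose origin is the TCP and whose axes are the flange's). Camera axes: x right, y down, z forward; pixel columns grow to the right and rows downward; lengths in m; the calibration is good to about 2 mm. A picture is of the moment at which its call begins: read the wrist's pose just before it. There is no depth.
- robot.finish_job(): hands the job in; it is judged then, once.
The state is a dict: "t": time; "joint_positions": joint angles; "qd": joint speeds; "joint_efforts": joint torques, N m; "ee_pos": TCP position; "tcp_rot": TCP orientation; "contact_force": force on the tool from outside, world axes, zero at the start; "torque": the same for the moment, N m; "opening": finger opening in m; "finger_force": force on a finger pad.
Only numpy, scipy, OpenCV 4.12 (cv2) and the standard library are available. Lean on these libraries where they do the work, as an engineer would, in place of code of your own. Each camera call takes 0.05 s, during which the arm holds its last target. There are 200 camera calls.

## Working session

There is one attempt and no reset: what is moved stays moved. The work goes in short steps, Python scripts to look and compute and a shell command to move; the robot and the scene stay as the last step left them, time stands still between calls to the robot, and variables do not carry over. Pictures are saved under pics/ and viewed, at most 11 in all, crops included, and the job is handed in when it is done.

```bash
ls; mkdir -p pics; python3 - <<'E'
from workcell import robot, probe_bus, capture
import cv2,numpy as np,pickle
d={}
for n in("side","top","wrist"):
    c=capture(n);d[n]=c;cv2.imwrite(f"pics/{n}0.png",c["frame"][:,:,::-1])
    print(n,{k:(np.round(v,3).tolist()) for k,v in c.items() if k!="frame"})
s=probe_bus.sense();pickle.dump((d,s),open("d0.pkl","wb"));print(s)
a=np.hstack([d["top"]["frame"],d["side"]["frame"]])
E
```

```text
drive.py
pics
workcell.py
side {'fov_y': 54.256, 'cx': 282.616, 'cy': 206.469, 'R': [[0.789, -0.615, -0.015], [-0.37, -0.456, -0.809], [0.491, 0.644, -0.587]], 't': [-0.386, 0.235, 0.708]}
top {'fov_y': 57.482, 'cx': 274.44, 'cy': 214.656, 'R': [[0.054, -0.999, 0.005], [-0.978, -0.054, -0.2], [0.2, 0.006, -0.98]], 't': [-0.024, 0.517, 0.784]}
wrist {'fov_y': 64.026, 'cx': 277.391, 'cy': 215.343, 'tool_from_camera': [[0.001, -0.949, -0.317, 0.08], [1.0, 0.002, -0.0, 0.001], [0.001, -0.317, 0.949, -0.121], [0.0, 0.0, 0.0, 1.0]]}
{'t': 0.15, 'joint_positions': array([ 1.12729373e+00,  3.08853616e-01,  1.63492021e+00,  3.75901213e-05,
        1.19967159e+00, -6.97121125e-02]), 'qd': array([ 0.00095621, -0.00237243, -0.00336428,  0.00092239, -0.00059954,
       -0.00044925]), 'joint_efforts': array([ 1.17177383e-04, -4.15804768e+01, -2.77145845e+01, -5.18887759e-05,
        6.10428295e-03,  4.60343460e-05]), 'ee_pos': array([0.22797566, 0.58127928, 0.25226815]), 'tcp_rot': array([[-9.30944897e-01,  3.65158753e-01, -8.26672536e-04],
       [ 3.65159652e-01,  9.30943434e-01, -1.65848244e-03],
       [ 1.63975990e-04, -1.84582322e-03, -9.99998283e-01]]), 'contact_force': array([-0.2279555 ,  0.33180559, -0.22509044]), 'torque': array([-0.01172267,  0.03829877,  0.00108413]), 'finger_force': 0.0, 'opening': 0.08536284532814596}
```

View pics/top0.png

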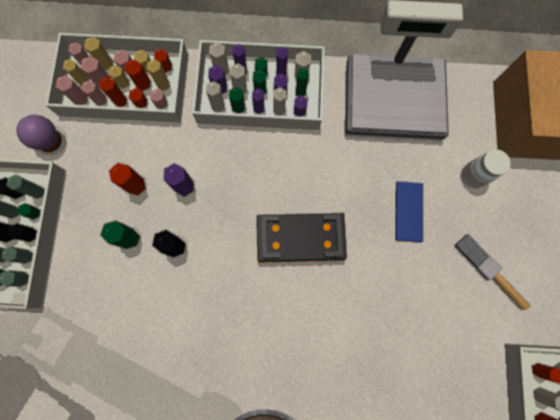

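View pics/side0.png

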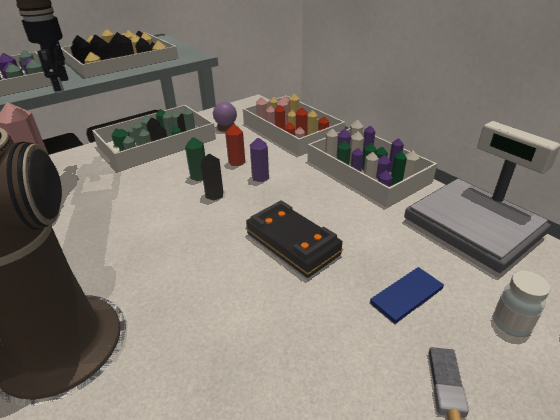

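The top view shows the stand at about (301,237), the plate at (410,212), and the towers: green (120,235), red (127,179), violet (178,180), black (169,243). The side view agrees: stand (293,238), plate (407,294), green tower (195,158).

```bash
cat > h.py <<'E'
import numpy as np,cv2
def K(c): return 0.5*c["frame"].shape[0]/np.tan(np.radians(c["fov_y"])/2)
def cam(c,s=None):
    """camera->world rotation and centre"""
    if "R" in c: R=np.array(c["R"]);return R.T,-R.T@np.array(c["t"])
    T=np.array(c["tool_from_camera"]);A=np.array(s["tcp_rot"])
    return A@T[:3,:3],A@T[:3,3]+s["ee_pos"]
def ray(c,p,s=None):
    W,o=cam(c,s);p=np.atleast_2d(p).astype(float)
    d=np.c_[(p[:,0]-c["cx"])/K(c),(p[:,1]-c["cy"])/K(c),np.ones(len(p))]@W.T
    return o,d/np.linalg.norm(d,axis=1)[:,None]
def onz(c,p,z,s=None):
    o,d=ray(c,p,s);return o+d*((z-o[2])/d[:,2])[:,None]
def tri(r1,r2):
    (o1,d1),(o2,d2)=r1,r2;A=np.zeros((3,3));b=np.zeros(3)
    for o,d in((o1,d1[0]),(o2,d2[0])):
        P=np.eye(3)-np.outer(d,d);A+=P;b+=P@o
    X=np.linalg.solve(A,b);e=[np.linalg.norm((np.eye(3)-np.outer(d[0],d[0]))@(X-o)) for o,d in(r1,r2)]
    return X,max(e)
def mask(c,lo,hi):
    m=cv2.inRange(cv2.cvtColor(c["frame"],cv2.COLOR_RGB2HSV),np.array(lo),np.array(hi));return m
def blobs(m,amin,amax=1e9):
    cs,_=cv2.findContours(m,cv2.RETR_EXTERNAL,cv2.CHAIN_APPROX_NONE)
    return [c[:,0] for c in cs if amin<=cv2.contourArea(c)<=amax]
BLUE=((108,120,30),(125,255,255));OR=((8,200,150),(22,255,255));GREEN=((65,100,20),(90,255,255))
E
python3 - <<'E'
import pickle;from h import *
d,s=pickle.load(open("d0.pkl","rb"))
for n in("top","side"):
    c=d[n]
    for nm,col,a in(("blue",BLUE,600),("or",OR,15),("green",GREEN,150)):
        for b in blobs(mask(c,*col),a):
            r=cv2.minAreaRect(b.astype(np.float32));m=cv2.moments(b)
            p=[m["m10"]/m["m00"],m["m01"]/m["m00"]]
            print(n,nm,np.round(p,1),np.round(cv2.boxPoints(r),1).tolist(),np.round(onz(c,p,{"blue":.012,"or":.05,"green":.06}[nm])[0],4))
c=d["top"];b=blobs(mask(c,*BLUE),600)[0];P=onz(c,b,.012)[:,:2].astype(np.float32)
print("plate",cv2.minAreaRect(P))
E
```

```text
top blue [408.9 211.6] [[396.0, 183.0], [421.0, 183.0], [421.0, 240.0], [396.0, 240.0]] [ 0.55   -0.3032  0.012 ]
top or [275.6 245.3] [[273.0, 248.0], [273.0, 242.0], [278.0, 242.0], [278.0, 248.0]] [ 0.4507 -0.0011  0.05  ]
top or [327.2 244. ] [[324.0, 241.0], [330.0, 241.0], [330.0, 247.0], [324.0, 247.0]] [ 0.4597 -0.1123  0.05  ]
top or [275.3 228. ] [[271.0, 228.0], [275.0, 224.0], [279.0, 228.0], [275.0, 232.0]] [0.4885 0.0015 0.05  ]
top or [326.5 226.5] [[324.0, 224.0], [329.0, 224.0], [329.0, 229.0], [324.0, 229.0]] [ 0.498  -0.1097  0.05  ]
top green [119.3 234.6] [[99.4000015258789, 238.8000030517578], [106.19999694824219, 218.39999389648438], [140.39999389648438, 229.8000030517578], [133.60000610351562, 250.1999969482422]] [0.4541 0.3333 0.06  ]
top green [ 27.6 210.9] [[15.5, 212.5], [18.700000762939453, 202.10000610351562], [40.0, 208.60000610351562], [36.70000076293945, 219.10000610351562]] [0.4946 0.5377 0.06  ]
top green [236.8  99.2] [[229.1999969482422, 87.5], [241.6999969482422, 86.5999984741211], [243.60000610351562, 110.69999694824219], [231.10000610351562, 11
[... 656 characters left out ...]
, 234.0], [320.0, 234.0], [320.0, 238.0], [314.0, 238.0]] [ 0.4952 -0.1103  0.05  ]
side green [398.4 166.9] [[389.70001220703125, 183.60000610351562], [395.29998779296875, 150.10000610351562], [407.0, 152.0], [401.3999938964844, 185.60000610351562]] [ 0.8328 -0.0447  0.06  ]
side green [344.  151.6] [[338.0, 163.0], [338.0, 141.0], [349.0, 141.0], [349.0, 163.0]] [0.7835 0.1024 0.06  ]
side green [119.2 136.5] [[108.69999694824219, 143.1999969482422], [114.69999694824219, 126.4000015258789], [128.89999389648438, 131.5], [122.9000015258789, 148.3000030517578]] [0.3358 0.5934 0.06  ]
plate ((0.551357626914978, -0.3025159537792206), (0.05689366161823273, 0.1347097009420395), 88.74505615234375)
```

View pics/wrist0.png

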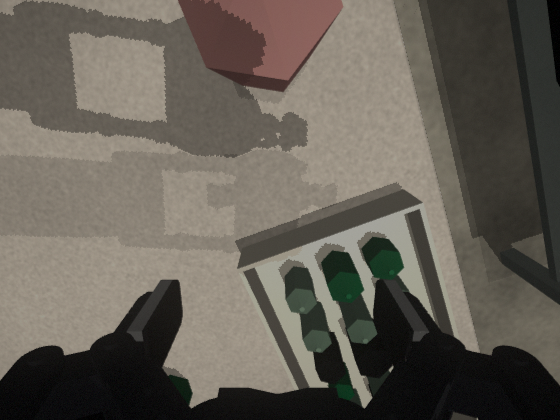

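Units first: shifts go in shares of 0.5 m and turns go in shares of pi rad. So -0.225 m / 0.5 = -0.45, -0.045 m / 0.5 = -0.09.

```bash
echo '[{"x": -0.08,"y": -0.09,"z": 0.01,"finger_gap": 0.085},{"x": -0.16,"y": -0.18,"z": 0.02,"finger_gap": 0.085},{"x": -0.24,"y": -0.27,"z": 0.03,"finger_gap": 0.085},{"x": -0.32,"y": -0.36,"z": 0.04,"finger_gap": 0.085},{"x": -0.4,"y": -0.45,"z": 0.05,"finger_gap": 0.085}]' > mv.in && python3 drive.py mv.in
echo '[{"x": -0.08,"y": -0.09,"z": 0.01,"finger_gap": 0.085},{"x": -0.16,"y": -0.18,"z": 0.02,"finger_gap": 0.085},{"x": -0.24,"y": -0.27,"z": 0.03,"finger_gap": 0.085},{"x": -0.32,"y": -0.36,"z": 0.04,"finger_gap": 0.085},{"x": -0.4,"y": -0.45,"z": 0.05,"finger_gap": 0.085}]' > mv.in && python3 drive.py mv.in
echo '[{"x": -0.08,"y": -0.09,"z": 0.01,"finger_gap": 0.085},{"x": -0.16,"y": -0.18,"z": 0.02,"finger_gap": 0.085},{"x": -0.24,"y": -0.27,"z": 0.03,"finger_gap": 0.085},{"x": -0.32,"y": -0.36,"z": 0.04,"finger_gap": 0.085},{"x": -0.4,"y": -0.45,"z": 0.05,"finger_gap": 0.085}]' > mv.in && python3 drive.py mv.in
echo '[{"x": -0.046,"y": -0.06,"turn": -0.0573,"finger_gap": 0.085},{"x": -0.046,"y": -0.06,"turn": -0.1117,"finger_gap": 0.085},{"x": -0.046,"y": -0.06,"turn": -0.1117,"finger_gap": 0.085}]' > mv.in && python3 drive.py mv.in
cat > look.py <<'E'
import sys,pickle;from workcell import robot, probe_bus, capture;from h import *
s=probe_bus.sense();c=capture("wrist");n=sys.argv[1]
pickle.dump((c,s),open(n+".pkl","wb"));cv2.imwrite(f"pics/{n}.png",c["frame"][:,:,::-1])
print(s["t"],s["ee_pos"],s["tcp_rot"][:,1])
E
python3 look.py w1
python3 - <<'E'
import pickle;from h import *
c,s=pickle.load(open("w1.pkl","rb"))
b=max(blobs(mask(c,*BLUE),600),key=len);print(cv2.minAreaRect(b.astype(np.float32)))
for z in(0,.012):print(cv2.minAreaRect(onz(c,b,z,s)[:,:2].astype(np.float32)))
E
```

```text
t: 0.78
ee_pos: [0.3325, 0.2975, 0.228]
tcp_rot: [[-0.931, 0.365, 0.0], [0.365, 0.931, -0.0], [-0.0, 0.0, -1.0]]
contact_force: [1.1, 0.1, 0.3]
opening: 0.085
finger_force: 0.0
t: 1.4
ee_pos: [0.4367, 0.0149, 0.2033]
tcp_rot: [[-0.931, 0.365, 0.001], [0.365, 0.931, 0.0], [-0.001, 0.0, -1.0]]
contact_force: [0.2, 1.1, -0.0]
opening: 0.0849
finger_force: 0.0
t: 2.02
ee_pos: [0.5406, -0.2675, 0.1778]
tcp_rot: [[-0.931, 0.366, -0.0], [0.366, 0.931, 0.0], [0.0, 0.0, -1.0]]
contact_force: [0.7, 0.1, 0.5]
opening: 0.0852
finger_force: 0.0
t: 2.4
ee_pos: [0.5504, -0.3023, 0.1775]
tcp_rot: [[-1.0, 0.026, -0.001], [0.026, 1.0, 0.001], [0.001, 0.001, -1.0]]
contact_force: [-0.7, 0.2, -0.1]
opening: 0.0851
finger_force: 0.0
2.4 [ 0.55035776 -0.30231047  0.1775249 ] [2.57932339e-02 9.99666966e-01 8.15617709e-04]
((274.0, 154.0), (64.0, 72.0), 90.0)
((0.5137717127799988, -0.3039523661136627), (0.06275242567062378, 0.05617496743798256), 88.60061645507812)
((0.5120490193367004, -0.3037932515144348), (0.06022932752966881, 0.0539163313806057), 88.60063934326172)
```

View pics/w1.png

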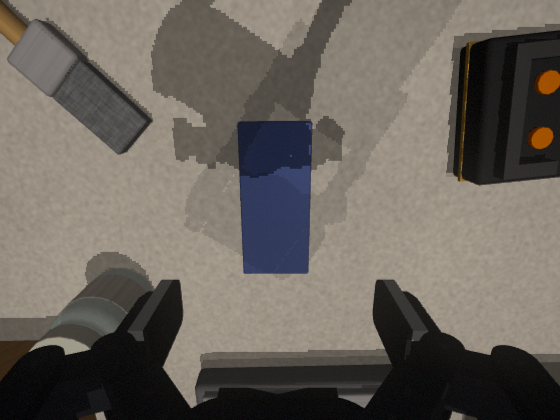

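The plate is whole in view, corners about (239,122), (311,121), (308,273), (243,273); part of it is shaded, so the mask split it. I'll widen the mask and take a second height.

Scaled: 0.06 m / 0.5 = 0.12, 0.03 m / 0.5 = 0.06.

```bash
echo '[{"z": 0.06,"finger_gap": 0.085},{"z": 0.12,"finger_gap": 0.085},{"z": 0.12,"finger_gap": 0.085}]' > mv.in && python3 drive.py mv.in | head -2
python3 look.py w2
cat >> h.py <<'E'
def plate_px(c):
    m=mask(c,(105,90,15),(130,255,255));m=cv2.morphologyEx(m,cv2.MORPH_CLOSE,np.ones((5,5)))
    b=max(blobs(m,600),key=cv2.contourArea)
    h=cv2.convexHull(b);return cv2.approxPolyDP(h,0.03*cv2.arcLength(h,True),True)[:,0].astype(float)
E
python3 - <<'E'
import pickle;from h import *
v=[pickle.load(open(n,"rb")) for n in("w1.pkl","w2.pkl")]
q=[plate_px(c) for c,s in v]
for (c,s),p in zip(v,q):
    p=p[np.argsort(np.arctan2(*(p-p.mean(0)).T[::-1]))];print(p.tolist())
    W=onz(c,p,.012,s);print(np.round(W,4).tolist(),cv2.minAreaRect(W[:,:2].astype(np.float32)))
o=[p[np.argsort(np.arctan2(*(p-p.mean(0)).T[::-1]))] for p in q]
for i in range(4):print(tri(ray(*(v[0][0],o[0][i],v[0][1])),ray(v[1][0],o[1][i],v[1][1])))
d,s=pickle.load(open("d0.pkl","rb"))
E
```

```text
t: 2.82
ee_pos: [0.5484, -0.2997, 0.1153]
2.825 [ 0.54839891 -0.29968578  0.11534414] [0.02381916 0.99970931 0.0037337 ]
[[238.0, 123.0], [310.0, 122.0], [307.0, 271.0], [244.0, 272.0]]
[[0.4852, -0.3328, 0.012], [0.4858, -0.2735, 0.012], [0.6225, -0.2756, 0.012], [0.6221, -0.3355, 0.012]] ((0.553961992263794, -0.3045295774936676), (0.05995213985443115, 0.1371762901544571), 89.15809631347656)
[[223.0, 131.0], [314.0, 130.0], [310.0, 312.0], [233.0, 313.0]]
[[0.4845, -0.333, 0.012], [0.4852, -0.2738, 0.012], [0.6225, -0.2754, 0.012], [0.622, -0.3352, 0.012]] ((0.5535562038421631, -0.30450382828712463), (0.059841006994247437, 0.13752613961696625), 89.35694122314453)
(array([ 0.48497846, -0.33325908,  0.00925209]), np.float64(0.00035201260983959063))
(array([ 0.48725247, -0.27080369, -0.01684568]), np.float64(0.00010714077788579179))
(array([ 0.62232691, -0.27548602,  0.01231695]), np.float64(9.875648804918295e-05))
(array([ 0.6228396 , -0.33554427,  0.01067491]), np.float64(0.00013563370116577582))
```

Scaled: -0.01 rad / 3.1416 = -0.0032.

```bash
echo '[{"turn": -0.0032,"finger_gap": 0.085},{"turn": -0.0032,"finger_gap": 0.085}]' > mv.in && python3 drive.py mv.in | head -3;python3 look.py w3
python3 - <<'E'
import pickle;from h import *
c,s=pickle.load(open("w3.pkl","rb"));p=plate_px(c);W=onz(c,p,.012,s);print(p,cv2.minAreaRect(W[:,:2].astype(np.float32)));print(s['tcp_rot'])
t=np.array([.5537,-.3045,.019]);print(s["tcp_rot"].T@(W.mean(0)-s["ee_pos"]))
E
```

```text
t: 3.12
ee_pos: [0.5519, -0.3025, 0.1201]
tcp_rot: [[-1.0, 0.013, 0.003], [0.013, 1.0, -0.002], [-0.003, -0.002, -1.0]]
3.125 [ 0.55190447 -0.30251646  0.12009118] [ 0.01286402  0.99991588 -0.00166129]
[[232. 122.]
 [321. 124.]
 [310. 305.]
 [236. 303.]] ((0.5538656711578369, -0.30452460050582886), (0.05853822082281113, 0.1380884051322937), 88.1113510131836)
[[-0.99991373  0.01286402  0.0026535 ]
 [ 0.01285955  0.99991588 -0.00169556]
 [-0.00267509 -0.00166129 -0.99999504]]
[-0.00158124 -0.00175681  0.10809886]
```

Scaled: 0.085 m / 0.5 = 0.17, 0.07 m / 0.5 = 0.14.

```bash
echo '[{"x": -0.004,"y": -0.004,"z": 0.08,"finger_gap": 0.085},{"x": -0.004,"y": -0.004,"z": 0.14,"finger_gap": 0.085},{"x": -0.004,"y": -0.004,"z": 0.17,"finger_gap": 0.085},{"x": -0.004,"y": -0.004,"z": 0.17,"finger_gap": 0.085},{"x": -0.004,"y": -0.004,"z": 0.17,"finger_gap": 0.085}]' > mv.in && python3 drive.py mv.in
```

```text
t: 3.8
ee_pos: [0.5539, -0.3047, 0.0347]
tcp_rot: [[-1.0, 0.013, 0.002], [0.013, 1.0, -0.001], [-0.002, -0.001, -1.0]]
contact_force: [0.0, -0.3, 0.4]
opening: 0.0851
finger_force: 0.0
```

Scaled: 0.015 m / 0.5 = 0.03, 0.008 m / 0.5 = 0.016.

```bash
echo '[{"z": 0.016,"finger_gap": 0.085},{"z": 0.03,"finger_gap": 0.085},{"z": 0.03,"finger_gap": 0.085},{"z": 0.03,"finger_gap": 0.05},{"z": 0.03,"finger_gap": 0.05}]' > mv.in && python3 drive.py mv.in 60
echo '[{"finger_gap": 0.05},{"finger_gap": 0.05},{"finger_gap": 0.05}]' > mv.in && python3 drive.py mv.in
```

```text
t: 4.42
ee_pos: [0.5534, -0.3044, 0.019]
tcp_rot: [[-1.0, 0.013, 0.001], [0.013, 1.0, -0.001], [-0.001, -0.001, -1.0]]
contact_force: [1.1, -0.5, -2.0]
opening: 0.06
finger_force: 66.9
t: 4.8
ee_pos: [0.5533, -0.3044, 0.0189]
tcp_rot: [[-1.0, 0.013, 0.001], [0.013, 1.0, -0.001], [-0.001, -0.001, -1.0]]
contact_force: [0.6, -1.9, 3.4]
opening: 0.0599
finger_force: 67.6
```

Scaled: -0.19 m / 0.5 = -0.38, -0.13 m / 0.5 = -0.26.

```bash
echo '[{"z": -0.06,"finger_gap": 0.05},{"z": -0.16,"finger_gap": 0.05},{"y": 0.04,"z": -0.26,"finger_gap": 0.05},{"y": 0.12,"z": -0.34,"finger_gap": 0.05},{"y": 0.2,"z": -0.38,"finger_gap": 0.05}]' > mv.in && python3 drive.py mv.in
echo '[{"x": 0.04,"y": 0.06,"finger_gap": 0.05},{"x": 0.04,"y": 0.06,"finger_gap": 0.05},{"x": 0.04,"y": 0.06,"finger_gap": 0.05}]' > mv.in && python3 drive.py mv.in
python3 look.py w4
echo '[{"x": 0.06,"y": 0.04,"finger_gap": 0.05},{"x": 0.06,"y": 0.04,"finger_gap": 0.05},{"x": 0.06,"y": 0.04,"finger_gap": 0.05}]' > mv.in && python3 drive.py mv.in
python3 look.py w5
cat > studs.py <<'E'
import sys,pickle;from h import *
P=[]
for n in sys.argv[1:]:
    c,s=pickle.load(open(n+".pkl","rb"))
    b=[cv2.moments(x) for x in blobs(mask(c,*OR),25)];p=np.array([[m["m10"]/m["m00"],m["m01"]/m["m00"]] for m in b])
    W=onz(c,p,.051,s);i=np.lexsort((W[:,0]>W[:,0].mean(),W[:,1]>W[:,1].mean()));P.append((c,s,p[i]));W=W[i]
    print(n,np.round(p[i],1).tolist(),np.round(W,4).tolist(),"c",W.mean(0))
    if len(W)==4:
        for a,b in((0,2),(1,3)):d=W[a]-W[b];print("ang",np.degrees(np.arctan2(d[1],d[0])),np.linalg.norm(d))
if len(P)==2 and all(len(x[2])==4 for x in P):
    for i in range(4):print(tri(ray(P[0][0],P[0][2][i],P[0][1]),ray(P[1][0],P[1][2][i],P[1][1])))
E
python3 studs.py w4 w5
```

```text
t: 5.42
ee_pos: [0.5542, -0.2033, 0.2098]
tcp_rot: [[-1.0, 0.014, 0.002], [0.014, 1.0, -0.001], [-0.002, -0.001, -1.0]]
contact_force: [1.5, -0.0, -3.1]
opening: 0.06
finger_force: 67.0
t: 5.8
ee_pos: [0.5338, -0.1736, 0.2072]
tcp_rot: [[-1.0, 0.012, -0.002], [0.012, 1.0, 0.0], [0.002, 0.0, -1.0]]
contact_force: [0.1, 1.2, -3.2]
opening: 0.0606
finger_force: 66.9
5.8 [ 0.53384461 -0.17362449  0.20717972] [1.23515341e-02 9.99923704e-01 1.58525993e-04]
t: 6.22
ee_pos: [0.5053, -0.1543, 0.2082]
tcp_rot: [[-1.0, 0.014, 0.001], [0.014, 1.0, -0.001], [-0.001, -0.001, -1.0]]
contact_force: [0.3, -1.1, -3.1]
opening: 0.0602
finger_force: 66.9
6.225 [ 0.50533375 -0.15431389  0.20821555] [ 1.36208975e-02  9.99907052e-01 -5.99501056e-04]
w4 [[353.9, 112.1], [361.5, 159.8], [497.5, 98.4], [491.9, 147.3]] [[0.4613, -0.1122, 0.051], [0.4989, -0.1037, 0.051], [0.4523, -0.001, 0.051], [0.4899, 0.0018, 0.051]] c [ 0.47558731 -0.05379932  0.051     ]
ang -85.38995500128816 0.11154728676457293
ang -85.11636601572515 0.10585766194627601
w5 [[466.4, 135.2], [462.3, 180.7]] [[0.4521, -0.001, 0.051], [0.4896, 0.0018, 0.051]] c [4.70895778e-01 4.35556027e-04 5.10000000e-02]
```

View pics/w5.png

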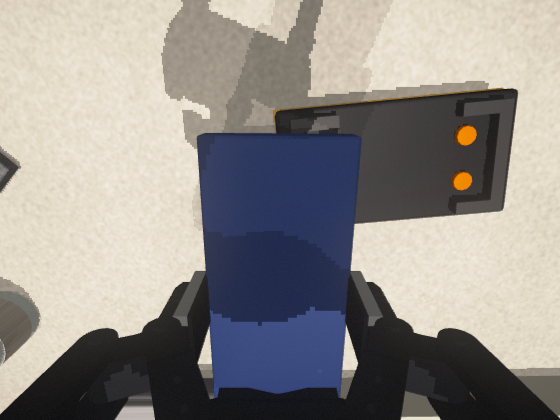

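Scaled: 0.0985 m / 0.5 = 0.197, 0.0313 m / 0.5 = 0.0626, 0.9 rad / 3.1416 = 0.2865.

```bash
echo '[{"x": 0.012,"y": 0.04,"turn": 0.0573,"finger_gap": 0.05},{"x": 0.024,"y": 0.08,"turn": 0.1146,"finger_gap": 0.05},{"x": 0.036,"y": 0.12,"turn": 0.1719,"finger_gap": 0.05},{"x": 0.048,"y": 0.16,"turn": 0.2292,"finger_gap": 0.05},{"x": 0.0626,"y": 0.197,"turn": 0.2865,"finger_gap": 0.05}]' > mv.in && python3 drive.py mv.in | head -1
echo '[{"turn": 0.0573,"finger_gap": 0.05},{"turn": 0.1146,"finger_gap": 0.05},{"turn": 0.1719,"finger_gap": 0.05},{"turn": 0.1837,"finger_gap": 0.05},{"turn": 0.1837,"finger_gap": 0.05}]' > mv.in && python3 drive.py mv.in
python3 - <<'E'
import pickle;from h import *
(a,s),(b,u)=[pickle.load(open(n,"rb")) for n in("w4.pkl","w5.pkl")]
print(tri(ray(a,[497.5,98.4],s),ray(b,[466.4,135.2],u)),tri(ray(a,[491.9,147.3],s),ray(b,[462.3,180.7],u)))
d,_=pickle.load(open("d0.pkl","rb"))
print(tri(ray(d["top"],[327.2,244]),ray(d["side"],[304.1,244.7])),tri(ray(d["top"],[326.5,226.5]),ray(d["side"],[317.2,236.1])))
E
```

```text
t: 6.9
t: 7.52
ee_pos: [0.4752, -0.0548, 0.2084]
tcp_rot: [[-0.083, 0.997, 0.001], [0.997, 0.083, -0.0], [-0.0, 0.001, -1.0]]
contact_force: [0.9, -0.5, -2.7]
opening: 0.0604
finger_force: 66.8
(array([ 4.52254765e-01, -3.61673901e-04,  4.99322536e-02]), np.float64(2.2067524205051488e-05)) (array([0.49014057, 0.00301841, 0.04892839]), np.float64(2.298159002259519e-05))
(array([ 0.4593281 , -0.11208139,  0.0475566 ]), np.float64(0.0009115725546195982)) (array([ 0.49744903, -0.10935715,  0.04844462]), np.float64(0.0009635604909701769))
```

Scaled: 0.126 m / 0.5 = 0.252, 0.115 m / 0.5 = 0.23.

```bash
echo '[{"x": -0.001,"z": 0.08,"finger_gap": 0.05},{"x": -0.001,"z": 0.18,"finger_gap": 0.05},{"x": -0.001,"z": 0.23,"finger_gap": 0.05},{"x": -0.001,"z": 0.252,"finger_gap": 0.05},{"x": -0.001,"z": 0.252,"finger_gap": 0.05}]' > mv.in && python3 drive.py mv.in
echo '[{"z": 0.008,"finger_gap": 0.05},{"z": 0.016,"finger_gap": 0.05},{"z": 0.02,"finger_gap": 0.05},{"z": 0.02,"finger_gap": 0.05}]' > mv.in && python3 drive.py mv.in 
python3 look.py w6; python3 - <<'E'
from workcell import robot, probe_bus, capture;import cv2
c=capture("side")["frame"][180:300,210:380,::-1];cv2.imwrite("pics/s6.png",cv2.resize(c,None,fx=4,fy=4,interpolation=cv2.INTER_CUBIC))
E
```

```text
t: 8.15
ee_pos: [0.4748, -0.0551, 0.0821]
tcp_rot: [[-0.082, 0.997, -0.001], [0.997, 0.082, 0.0], [0.0, -0.001, -1.0]]
contact_force: [-0.3, 0.2, -3.3]
opening: 0.06
finger_force: 66.8
t: 8.65
ee_pos: [0.4747, -0.055, 0.0723]
tcp_rot: [[-0.081, 0.997, 0.0], [0.997, 0.081, 0.0], [0.0, 0.0, -1.0]]
contact_force: [-0.6, -0.1, -3.2]
opening: 0.06
finger_force: 66.9
8.65 [ 0.47467177 -0.0549511   0.07233677] [9.96716352e-01 8.09722982e-02 3.76005913e-05]
```

View pics/s6.png

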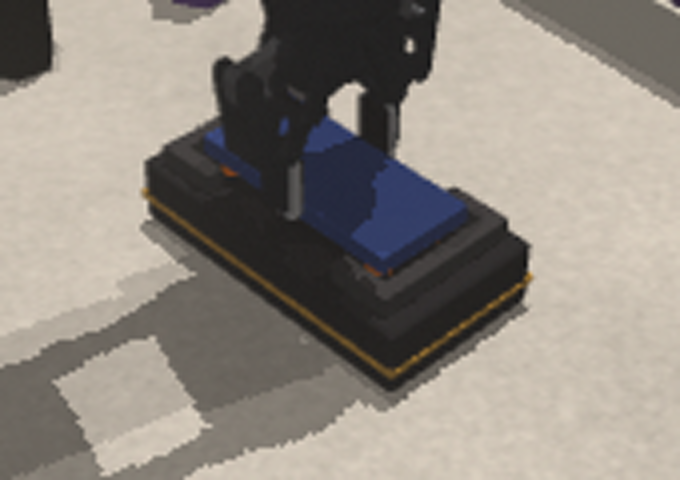

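The plate sits inside the guides, centred, with orange studs just visible under it at about (230,172) and (375,268). Pressing it down.

Scaled: 0.004 m / 0.5 = 0.008, 0.002 m / 0.5 = 0.004.

```bash
echo '[{"z": 0.004,"finger_gap": 0.05},{"z": 0.008,"finger_gap": 0.05},{"z": 0.008,"finger_gap": 0.05}]' > mv.in && python3 drive.py mv.in 100 | egrep 'pos|force'
echo '[{"z": 0.003,"finger_gap": 0.05},{"z": 0.006,"finger_gap": 0.05},{"z": 0.006,"finger_gap": 0.05}]' > mv.in && python3 drive.py mv.in | egrep 'pos|force|rot'
echo '[{"z": 0.002,"finger_gap": 0.05},{"z": 0.004,"finger_gap": 0.05},{"z": 0.004,"finger_gap": 0.05}]' > mv.in && python3 drive.py mv.in | egrep 'pos|force|rot'
```

```text
ee_pos: [0.4749, -0.055, 0.0686]
contact_force: [-1.5, 0.1, 1.0]
finger_force: 111.9
ee_pos: [0.4749, -0.055, 0.0666]
tcp_rot: [[-0.081, 0.997, -0.001], [0.997, 0.081, 0.0], [0.0, -0.001, -1.0]]
contact_force: [-3.6, 0.9, 11.1]
finger_force: 113.0
ee_pos: [0.4749, -0.055, 0.0647]
tcp_rot: [[-0.081, 0.997, -0.001], [0.997, 0.081, 0.0], [0.0, -0.001, -1.0]]
contact_force: [-4.8, 0.7, 11.7]
finger_force: 113.2
```

Scaled: 0.001 m / 0.5 = 0.002.

```bash
echo '[{"z": 0.002,"finger_gap": 0.05},{"z": 0.002,"finger_gap": 0.05}]' > mv.in && python3 drive.py mv.in | egrep 'pos|force'
echo '[{"z": 0.002,"finger_gap": 0.05},{"z": 0.002,"finger_gap": 0.05}]' > mv.in && python3 drive.py mv.in | egrep 'pos|force'
echo '[{"z": 0.002,"finger_gap": 0.05},{"z": 0.002,"finger_gap": 0.05}]' > mv.in && python3 drive.py mv.in | egrep 'pos|force'
```

```text
ee_pos: [0.4749, -0.055, 0.0642]
contact_force: [-6.4, 0.2, 15.4]
finger_force: 113.5
ee_pos: [0.4749, -0.055, 0.0642]
contact_force: [-8.9, 1.3, 23.5]
finger_force: 114.5
ee_pos: [0.475, -0.055, 0.0641]
contact_force: [-12.1, 2.3, 30.8]
finger_force: 115.4
```

Scaled: -0.02 m / 0.5 = -0.04, -0.003 m / 0.5 = -0.006.

```bash
echo '[{"z": -0.006,"finger_gap": 0.05},{"z": -0.006,"finger_gap": 0.085},{"z": -0.006,"finger_gap": 0.085},{"z": -0.006,"finger_gap": 0.085},{"z": -0.04,"finger_gap": 0.085}]' > mv.in && python3 drive.py mv.in | egrep 'pos|force|open'
echo '[{"x": 0.02,"z": -0.08,"finger_gap": 0.0},{"x": 0.1,"z": -0.08,"finger_gap": 0.0},{"x": 0.1,"z": -0.08,"finger_gap": 0.0},{"x": 0.1,"z": -0.08,"finger_gap": 0},{"x": 0.1,"z": -0.07,"finger_gap": 0}]' > mv.in && python3 drive.py mv.in 30| egrep 'pos|force|open'
python3 - <<'E'
from workcell import robot, probe_bus, capture;import cv2
c=capture("side")["frame"][180:300,210:380,::-1];cv2.imwrite("pics/s7.png",cv2.resize(c,None,fx=4,fy=4,interpolation=cv2.INTER_CUBIC))
E
```

```text
ee_pos: [0.4732, -0.0547, 0.0794]
contact_force: [-0.6, 0.1, 0.6]
opening: 0.0849
finger_force: 0.0
ee_pos: [0.4711, -0.0058, 0.1155]
contact_force: [0.3, -0.5, -0.1]
opening: -0.0001
finger_force: 0.0
```

View pics/s7.png

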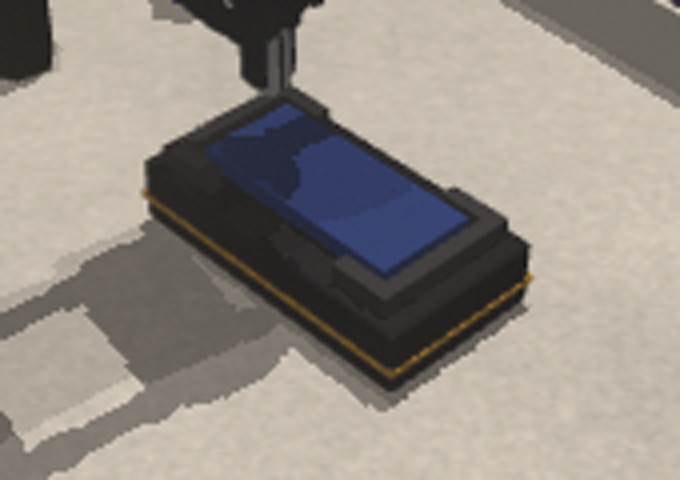

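The plate looks flush inside the guides. I'll press each end with closed fingers to confirm it is level.

Scaled: 0.034 m / 0.5 = 0.068, 0.031 m / 0.5 = 0.062.

```bash
echo '[{"z": 0.04,"finger_gap": 0},{"z": 0.062,"finger_gap": 0},{"z": 0.068,"finger_gap": 0},{"z": 0.068,"finger_gap": 0}]' > mv.in && python3 drive.py mv.in | egrep 'pos|contact'
echo '[{"z": 0.004,"finger_gap": 0},{"z": 0.006,"finger_gap": 0},{"z": 0.008,"finger_gap": 0},{"z": 0.008,"finger_gap": 0}]' > mv.in && python3 drive.py mv.in | egrep 'pos|contact'
```

```text
ee_pos: [0.4706, -0.0053, 0.0811]
contact_force: [0.9, -0.6, -0.5]
ee_pos: [0.4712, -0.0052, 0.079]
contact_force: [-3.5, -1.3, 12.0]
```

Scaled: 0.001 m / 0.5 = 0.002.

```bash
echo '[{"z": 0.002,"finger_gap": 0},{"z": 0.002,"finger_gap": 0}]' > mv.in && python3 drive.py mv.in | egrep 'pos|contact'
echo '[{"z": -0.06,"finger_gap": 0},{"x": -0.1,"z": -0.06,"finger_gap": 0},{"x": -0.2,"z": -0.04,"finger_gap": 0},{"x": -0.2,"z": -0.012,"finger_gap": 0},{"x": -0.2,"z": -0.012,"finger_gap": 0}]' > mv.in && python3 drive.py mv.in | egrep 'pos|contact'
echo '[{"z": 0.004,"finger_gap": 0},{"z": 0.008,"finger_gap": 0},{"z": 0.012,"finger_gap": 0},{"z": 0.012,"finger_gap": 0}]' > mv.in && python3 drive.py mv.in | egrep 'pos|contact'
```

```text
ee_pos: [0.4712, -0.0052, 0.079]
contact_force: [-6.7, -0.0, 19.0]
ee_pos: [0.4771, -0.1042, 0.081]
contact_force: [-0.4, 0.1, 0.4]
ee_pos: [0.4789, -0.1038, 0.079]
contact_force: [-7.4, 2.8, 20.0]
```

Scaled: -0.21 m / 0.5 = -0.42, 0.08 m / 0.5 = 0.16.

```bash
echo '[{"z": -0.12,"finger_gap": 0.085},{"x": 0.06,"z": -0.22,"finger_gap": 0.085},{"x": 0.16,"z": -0.29,"finger_gap": 0.085},{"x": 0.26,"z": -0.36,"finger_gap": 0.085},{"x": 0.36,"z": -0.42,"finger_gap": 0.085}]' > mv.in && python3 drive.py mv.in | egrep 'pos|contact'
echo '[{"x": 0.12,"finger_gap": 0.085},{"x": 0.24,"y": 0.006,"finger_gap": 0.085},{"x": 0.36,"y": 0.006,"finger_gap": 0.085},{"x": 0.4,"y": 0.006,"finger_gap": 0.085},{"x": 0.4,"y": 0.006,"finger_gap": 0.085}]' > mv.in && python3 drive.py mv.in | egrep 'pos|contact'
echo '[{"finger_gap": 0.085},{"finger_gap": 0.085}]' > mv.in && python3 drive.py mv.in |egrep 'pos'
python3 look.py g1
echo '[{"x": 0.1,"finger_gap": 0.085},{"x": 0.1,"finger_gap": 0.085},{"x": 0.1,"finger_gap": 0.085}]' > mv.in && python3 drive.py mv.in |egrep 'pos'
python3 look.py g2
```

```text
ee_pos: [0.4639, 0.0768, 0.2883]
contact_force: [0.3, -0.6, -0.8]
ee_pos: [0.4503, 0.2752, 0.2861]
contact_force: [0.4, -0.2, 0.1]
ee_pos: [0.4512, 0.2727, 0.2862]
15.8 [0.45123194 0.27266035 0.28622284] [ 9.96883813e-01  7.88836546e-02 -1.82226957e-04]
ee_pos: [0.4471, 0.323, 0.2861]
16.225 [0.44705652 0.32303532 0.28607848] [ 9.96756172e-01  8.04795080e-02 -4.25939742e-04]
```

View pics/g1.png

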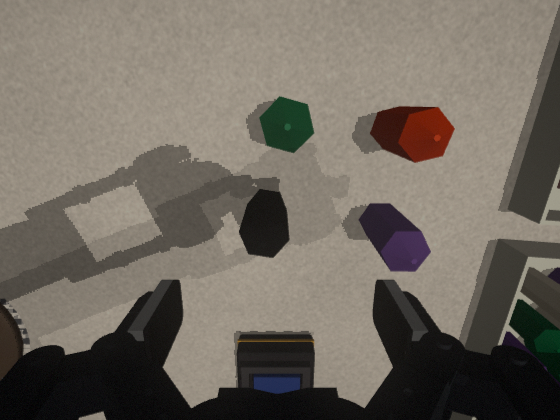

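The green tower is seen almost along its axis: apex (288,127), hexagon outline about (260..314, 97..152); red apex (437,138), violet tip (412,262), black (265,223).

```bash
python3 - <<'E'
import pickle;from h import *
v=[pickle.load(open(n+".pkl","rb")) for n in("g1","g2")];ap=[]
for c,s in v:
    m=mask(c,(65,80,15),(90,255,255));b=[x for x in blobs(m,600) if x[:,0].mean()<400 and x[:,1].max()<415]
    b=max(b,key=cv2.contourArea);h=cv2.convexHull(b);p=cv2.approxPolyDP(h,.04*cv2.arcLength(h,True),True)[:,0]
    W=onz(c,p,.098,s)[:,:2];mc=W.mean(0);mo=cv2.moments(b)
    print("px",p.tolist(),"W",np.round(W,4).tolist(),"hexc",mc,"circ",cv2.minEnclosingCircle(W.astype(np.float32)))
    e=np.roll(W,-1,0)-W;print("edge deg",np.round(np.degrees(np.arctan2(e[:,1],e[:,0]))%60,1),"len",np.round(np.hypot(*e.T),4))
    # apex: bright spot inside
    g=c["frame"].astype(float).sum(2);k=np.zeros(g.shape,np.uint8);cv2.drawContours(k,[h],-1,255,-1);k=cv2.erode(k,np.ones((15,15)))
    hp=g-cv2.GaussianBlur(g,(0,0),5);hp[k==0]=-1e3;y,x=np.unravel_index(hp.argmax(),hp.shape)
    print("apex px",x,y,hp.max(),onz(c,[x,y],.12,s));ap.append(ray(c,[x,y],s))
print(tri(*ap))
c,s=v[0];print("red",onz(c,[437,138],.12,s)[0],"vio",onz(c,[415,262],.12,s)[0],"blk",onz(c,[265,215],.1,s)[0], "j",s["joint_positions"])
E
```

```text
px [[279, 97], [307, 106], [313, 132], [294, 151], [265, 139], [260, 117]] W [[0.4475, 0.359], [0.4725, 0.3536], [0.4803, 0.332], [0.4649, 0.3138], [0.4378, 0.3224], [0.4321, 0.341]] hexc [0.45587397 0.3369554 ] circ ((0.45621049404144287, 0.3364974558353424), 0.024596216157078743)
edge deg [47.7 49.7 49.8 42.4 47.  49.4] len [0.0256 0.0229 0.0238 0.0284 0.0195 0.0236]
apex px 286 125 64.07986920125435 [[0.45498725 0.33734247 0.12      ]]
px [[279, 152], [302, 156], [311, 185], [288, 202], [267, 194], [261, 176]] W [[0.4471, 0.3621], [0.4684, 0.3602], [0.4797, 0.3339], [0.4596, 0.3155], [0.439, 0.3218], [0.4322, 0.3386]] hexc [0.45434423 0.33868276] circ ((0.45591914653778076, 0.339372456073761), 0.024492669850587845)
edge deg [54.9 53.2 42.5 43.1 52.1 57.7] len [0.0214 0.0287 0.0272 0.0215 0.0182 0.0278]
apex px 287 186 39.637589600124244 [[0.4561864  0.33629427 0.12      ]]
(array([0.45533337, 0.33777419, 0.1264576 ]), np.float64(0.000540528433408726))
red [0.5818411  0.33699816 0.12      ] vio [0.58757093 0.22235659 0.12      ] blk [0.44282445 0.25099021 0.1       ] j [ 4.61206403e-01  8.85604677e-02  1.82803329e+00 -5.01789016e-04
  1.22538515e+00  3.82410642e-01]
```

View pics/g2.png

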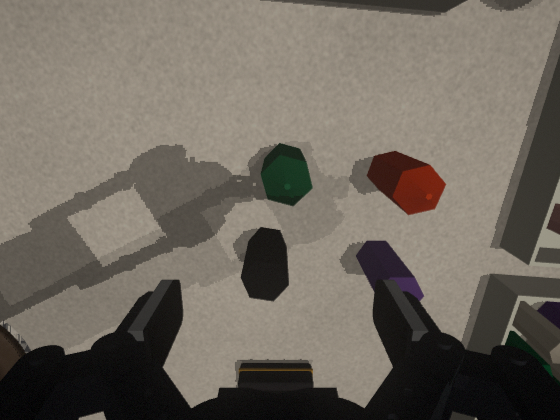

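The green tower is at about (0.4555, 0.337), with 87 mm or more to each neighbour; in the second view the apex shows at about (287,186). I'll grip it on the flats facing 17.7°.

Scaled: 0.11 m / 0.5 = 0.22, 0.0133 m / 0.5 = 0.0266, -0.229 rad / 3.1416 = -0.0729.

```bash
echo '[{"x": 0.0266,"y": 0.019,"turn": -0.0382,"finger_gap": 0.085},{"x": 0.0266,"y": 0.019,"z": 0.08,"turn": -0.0729,"finger_gap": 0.085},{"x": 0.0266,"y": 0.019,"z": 0.18,"turn": -0.0729,"finger_gap": 0.085},{"x": 0.0266,"y": 0.019,"z": 0.22,"turn": -0.0729,"finger_gap": 0.085},{"x": 0.0266,"y": 0.019,"z": 0.22,"turn": -0.0729,"finger_gap": 0.085}]' > mv.in && python3 drive.py mv.in 
echo '[{"finger_gap": 0.085}]' > mv.in && python3 drive.py mv.in | egrep pos; python3 look.py g3
python3 - <<'E'
import pickle;from h import *
c,s=pickle.load(open("g3.pkl","rb"))
m=mask(c,(65,80,15),(90,255,255));b=max(blobs(m,600),key=cv2.contourArea);h=cv2.convexHull(b);p=cv2.approxPolyDP(h,.03*cv2.arcLength(h,True),True)[:,0]
print(p.tolist(),np.round(onz(c,p,.098,s),4).tolist(),s["tcp_rot"])
E
```

```text
t: 16.9
ee_pos: [0.4541, 0.336, 0.1741]
tcp_rot: [[-0.304, 0.953, -0.004], [0.953, 0.304, -0.003], [-0.002, -0.005, -1.0]]
contact_force: [0.1, 0.6, 0.4]
opening: 0.0851
finger_force: 0.0
ee_pos: [0.4564, 0.3379, 0.1776]
17.025 [0.45638812 0.33794604 0.17758234] [0.95260379 0.30420647 0.00210631]
[[258, 185], [282, 185], [306, 218], [306, 254], [275, 272], [241, 256], [239, 219]] [[0.4367, 0.367, 0.098], [0.4506, 0.3714, 0.098], [0.4717, 0.3558, 0.098], [0.4799, 0.3323, 0.098], [0.4646, 0.3136, 0.098], [0.4398, 0.3179, 0.098], [0.4316, 0.3423, 0.098]] [[-3.04207950e-01  9.52603795e-01  1.87974008e-03]
 [ 9.52605558e-01  3.04206466e-01  1.03764478e-03]
 [ 4.16635268e-04  2.10631064e-03 -9.99997695e-01]]
```

View pics/g3.png

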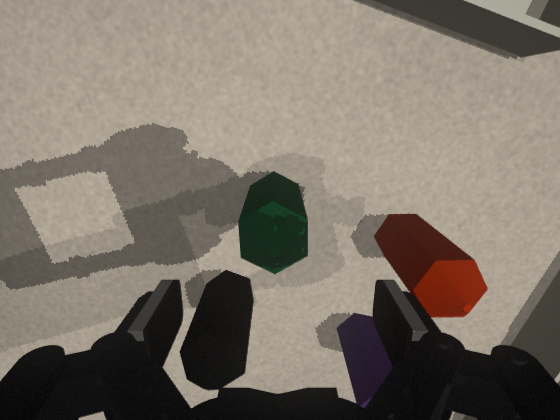

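The left and right flats, (239,219)-(241,256) and (306,218)-(306,254), run along the fingers, so the grasp is aligned, with centre (0.4558, 0.3371). Descending.

Scaled: 0.098 m / 0.5 = 0.196, 0.085 m / 0.5 = 0.17.

```bash
echo '[{"z": 0.06,"finger_gap": 0.085},{"z": 0.12,"finger_gap": 0.085},{"z": 0.17,"finger_gap": 0.085},{"z": 0.196,"finger_gap": 0.085},{"z": 0.196,"finger_gap": 0.085}]' > mv.in && python3 drive.py mv.in | egrep 'pos|contact'
echo '[{"finger_gap": 0.085},{"finger_gap": 0.06},{"finger_gap": 0.03},{"finger_gap": 0.03},{"finger_gap": 0.03}]' > mv.in && python3 drive.py mv.in 50
echo '[{"finger_gap": 0.03},{"finger_gap": 0.03}]' > mv.in && python3 drive.py mv.in 60
```

```text
ee_pos: [0.4555, 0.338, 0.0784]
contact_force: [0.1, 0.3, 0.1]
t: 18.32
ee_pos: [0.4554, 0.3382, 0.079]
tcp_rot: [[-0.305, 0.952, 0.0], [0.952, 0.305, 0.0], [0.0, 0.0, -1.0]]
contact_force: [-2.8, -0.6, 6.3]
opening: 0.0433
finger_force: 51.9
t: 18.58
ee_pos: [0.4554, 0.3382, 0.079]
tcp_rot: [[-0.305, 0.952, -0.0], [0.952, 0.305, 0.0], [0.0, 0.0, -1.0]]
contact_force: [-2.2, -0.8, 5.8]
opening: 0.0433
finger_force: 59.6
```

Units first: shifts go in shares of 0.5 m and turns go in shares of pi rad. So -0.17 m / 0.5 = -0.34, -0.155 m / 0.5 = -0.31.

```bash
echo '[{"z": -0.04,"finger_gap": 0.03},{"z": -0.12,"finger_gap": 0.03},{"z": -0.22,"finger_gap": 0.03},{"z": -0.31,"finger_gap": 0.03},{"z": -0.34,"finger_gap": 0.03}]' > mv.in && python3 drive.py mv.in | egrep 'pos|force|open'
echo '[{"x": -0.04,"y": -0.01,"finger_gap": 0.03},{"x": -0.12,"y": -0.032,"finger_gap": 0.03},{"x": -0.22,"y": -0.058,"finger_gap": 0.03},{"x": -0.32,"y": -0.086,"finger_gap": 0.03},{"x": -0.42,"y": -0.112,"finger_gap": 0.03}]' > mv.in && python3 drive.py mv.in | egrep 'pos|force|open'
echo '[{"x": -0.1,"y": -0.027,"finger_gap": 0.03},{"x": -0.2,"y": -0.054,"finger_gap": 0.03},{"x": -0.28,"y": -0.076,"z": 0.04,"finger_gap": 0.03},{"x": -0.33,"y": -0.088,"z": 0.08,"finger_gap": 0.03},{"x": -0.3394,"y": -0.091,"z": 0.12,"finger_gap": 0.03}]' > mv.in && python3 drive.py mv.in | egrep 'pos|force|open'
echo '[{"z": 0.04,"finger_gap": 0.03},{"z": 0.06,"finger_gap": 0.03},{"z": 0.06,"finger_gap": 0.03},{"z": 0.06,"finger_gap": 0.03}]' > mv.in && python3 drive.py mv.in
```

```text
ee_pos: [0.4569, 0.339, 0.252]
contact_force: [-0.1, -0.1, -4.3]
opening: 0.0433
finger_force: 62.2
ee_pos: [0.4633, 0.1179, 0.2449]
contact_force: [0.8, -0.1, -5.3]
opening: 0.0435
finger_force: 62.0
ee_pos: [0.4714, -0.0568, 0.1848]
contact_force: [-0.0, 0.3, -4.6]
opening: 0.0436
finger_force: 62.0
t: 20.95
ee_pos: [0.4747, -0.0546, 0.1585]
tcp_rot: [[-0.305, 0.952, 0.0], [0.952, 0.305, -0.0], [-0.0, 0.0, -1.0]]
contact_force: [-0.6, -0.6, -3.3]
opening: 0.0432
finger_force: 62.0
```

Scaled: 0.019 m / 0.5 = 0.038, 0.017 m / 0.5 = 0.034.

```bash
echo '[{"z": 0.02,"finger_gap": 0.03},{"z": 0.034,"finger_gap": 0.03},{"z": 0.038,"finger_gap": 0.03},{"z": 0.038,"finger_gap": 0.03}]' > mv.in && python3 drive.py mv.in | egrep 'pos|contact'
echo '[{"z": 0.002,"finger_gap": 0.03},{"z": 0.004,"finger_gap": 0.03},{"z": 0.004,"finger_gap": 0.03}]' > mv.in && python3 drive.py mv.in | egrep 'pos|contact'
echo '[{"z": 0.002,"finger_gap": 0.03},{"z": 0.002,"finger_gap": 0.03}]' > mv.in && python3 drive.py mv.in | egrep 'pos|contact'
python3 - <<'E'
from workcell import robot, probe_bus, capture;import cv2,pickle,numpy as np
d={n:capture(n) for n in("side","top")};pickle.dump(d,open("p1.pkl","wb"))
a=d["side"]["frame"][120:300,200:390];b=d["top"]["frame"][150:330,210:400]
cv2.imwrite("pics/p1.png",cv2.resize(np.hstack([a,b]),None,fx=2.1,fy=2.1,interpolation=cv2.INTER_CUBIC)[:,:,::-1])
E
```

```text
ee_pos: [0.4743, -0.0544, 0.139]
contact_force: [-0.1, -0.4, -2.9]
ee_pos: [0.4745, -0.0545, 0.1373]
contact_force: [-0.5, 0.0, -4.2]
ee_pos: [0.4744, -0.0545, 0.1362]
contact_force: [-0.8, 0.6, -3.9]
```

Scaled: 0.001 m / 0.5 = 0.002.

```bash
echo '[{"z": 0.002,"finger_gap": 0.03},{"z": 0.002,"finger_gap": 0.03}]' > mv.in && python3 drive.py mv.in | egrep 'pos|contact'
echo '[{"z": 0.001,"finger_gap": 0.03},{"z": 0.001,"finger_gap": 0.03}]' > mv.in && python3 drive.py mv.in | egrep 'pos|contact|rot'
```

```text
ee_pos: [0.4746, -0.0546, 0.136]
contact_force: [-2.0, -0.4, 3.0]
ee_pos: [0.4747, -0.0546, 0.136]
tcp_rot: [[-0.305, 0.952, -0.0], [0.952, 0.305, -0.0], [-0.0, -0.0, -1.0]]
contact_force: [-4.3, 0.8, 6.9]
```

Scaled: -0.001 m / 0.5 = -0.002.

```bash
echo '[{"z": -0.002,"finger_gap": 0.03},{"z": -0.002,"finger_gap": 0.046},{"z": -0.002,"finger_gap": 0.05},{"z": -0.002,"finger_gap": 0.07},{"z": -0.002,"finger_gap": 0.085}]' > mv.in && python3 drive.py mv.in 20 | egrep 'pos|contact|open'
echo '[{"finger_gap": 0.085},{"finger_gap": 0.085},{"z": -0.06,"finger_gap": 0.085},{"z": -0.16,"finger_gap": 0.085},{"z": -0.26,"finger_gap": 0.085}]' > mv.in && python3 drive.py mv.in | egrep 'pos|contact|open'
echo '[{"x": -0.1,"finger_gap": 0.085},{"x": -0.2,"finger_gap": 0.085},{"x": -0.3,"finger_gap": 0.085},{"x": -0.3,"finger_gap": 0.085}]' > mv.in && python3 drive.py mv.in | egrep 'pos|contact|open'
python3 - <<'E'
from workcell import robot, probe_bus, capture;import cv2,pickle,numpy as np
d={n:capture(n) for n in("side","top")};pickle.dump(d,open("p2.pkl","wb"))
a=d["side"]["frame"][110:290,150:340];b=d["top"]["frame"][150:330,100:360]
cv2.imwrite("pics/p2.png",cv2.resize(np.hstack([a,b]),None,fx=1.75,fy=1.75,interpolation=cv2.INTER_CUBIC)[:,:,::-1])
print(probe_bus.sense()["t"])
E
```

```text
ee_pos: [0.4748, -0.0546, 0.1358]
contact_force: [-0.0, 0.9, 0.0]
opening: 0.0829
ee_pos: [0.4741, -0.0544, 0.2668]
contact_force: [0.1, -0.0, 0.5]
opening: 0.0851
ee_pos: [0.521, -0.2004, 0.2658]
contact_force: [-1.4, -0.0, -0.0]
opening: 0.085
24.525
```

View pics/p2.png

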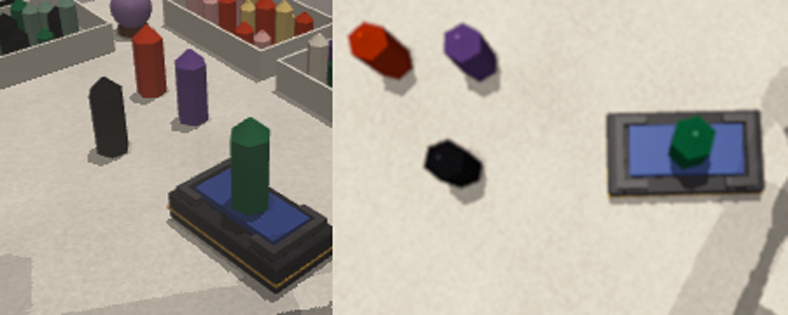

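The green tower stands upright on the middle of the flush plate at about (690,142) in the right half. The other three towers are still standing and the gripper is clear.

```bash
python3 -c "
from workcell import robot, probe_bus, capture
print(robot.finish_job())"
```

```text
the job is handed in; nothing more can be done
None
```

The job is handed in at about 24.5 s: the plate is home, flush and level in the stand, the green tower stands upright on its middle, and the other three towers are still standing.

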